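# Fold the oak lid of the valve bin right over

## Robot

A 6-joint arm with a two-finger parallel gripper is mounted at the origin on the work surface. World frame = base frame: x ahead of the robot, y to its left, z up, the work surface at z = 0. Lengths are in mm, angles in rad, forces in N, time in s.
With the tool pointing down it reaches from about 275 to 850 mm from the base axis. Payload 19 kg.
Tool frame: the origin (TCP) lies at the very end of the fingers, on their centre line; the grasp point (between the pads) lies 19 mm behind it; x points along the fingers, z is the direction in which the jaws open and shut, and the axes are right-handed (so a half turn about x gives the same grasp; the last joint's range is limited). The gripper opens to 85 mm and grips with 20 to 120 N. Pads are 22 mm wide; open, the fingers measure 114 mm over their backs; the gripper's body (76 mm by 85 mm) begins 54 mm behind the grasp point. The pads swing forward as they close: fully open they stand 13 mm farther back than shut.
Start: joints at [-1.258, 0.15, 1.437, -0, 1.554, -0.134], TCP at [248.418, -518.535, 231.267] pointing down, gripper open.
Joint ranges: [-2.8, 2.8], [-0.68, 2.1], [0.12, 2.68], [-1.39, 4.53], [0.16, 2.79], [-2.81, 2.81]. Speed limits (rad/s): [1.89, 1.89, 2.22, 3.01, 3.01, 3.01].

## Interface

Orientations are given as a unit quaternion [x, y, z, w].
In Python, from rig import telemetry, read_camera, camera_params, manip gives the robot as it stands.
- The arm moves only by the tool jog_arm, never from a script. Its argument "deltas" is a list of rows, each an object with "translation": the shift along the tool's x, y, z in cm, a list of three; "roll": the turn about the tool's x in degrees. A call has 1 to 10 rows; each row shifts and turns the commanded pose from where the row before left it, along the tool's axes as they then stand; what a row does not reach is not made up. A row lasts 1/10 s, in which the tool goes at most 50 mm and 8.59 degrees, less where a joint would pass 70% of its speed; a pose out of reach is approached as far as the arm can. A call with a gripper value outside its range is refused whole. "fingers" is the closure, from 0 (fully open) to 1 (shut), set as the call begins (left out, the last holds). The fingers move at their own pace and stop on an object; "newtons" is the grip in N (left out, the last holds). Time passes only in rows, so rows that do not move let the fingers close. It gives the time, the measured TCP pose, the force and the opening at its end, in the units of the state.
- telemetry.state(): the state, without advancing time (a new reading comes with each control period).
- read_camera(name): name is "scene" or "top"; returns (picture, depth): 400x640x3 uint8, blue, green, red; 400x640 float32, mm along the optical axis (not along the pixel's ray), 0 where there is no reading.
- camera_params(name): a dict with "fovy" (degrees; the focal length in pixels is half the picture's height over the tangent of half this angle, whatever the lens; pixels are square), "cx", "cy" (the principal point, pixels), "k1" (the pictures are not rectified: a ray, as slopes to the right and down, at radius r is drawn at 1 + k1 r^2 times it, then the intrinsics apply), "world_from_camera" (4x4, takes a point from camera to world coordinates). Camera axes: x right, y down, z forward; pixel columns grow to the right and rows downward; lengths in mm; the calibration is good to about 2 mm. A picture is of the moment at which its call begins. camera_params takes no time and is no camera call.
- manip.finish_job(): hands the job in, once; it reports no verdict.
The state is a dict: "clock": time; "joint_pos": joint angles; "dq": joint speeds; "joint_torque": joint torques, N m; "tcp_pos": TCP position; "ee_rot": TCP orientation; "force": force on the tool from outside, world axes, zero at the start; "torque": the same for the moment, N m; "width": finger opening in mm.
Only numpy, scipy, OpenCV 4.12 (cv2) and the standard library are available. Lean on these libraries where they do the work, as an engineer would, in place of code of your own. Each camera call takes 0.05 s, during which the arm holds its last target.

## Task

Open the valve bin all the way: push its oak lid up from underneath, over its spine, and press it down until it lies fully flat on the shelf on the other side. Only push with the fingertips or the outside of the fingers, never pinching the lid between them; do it gently, without letting the lid slam or fly over, and leave the glass valves and the copper crystal holder where they stand.

Things in the scene. Friction and masses are not known exactly. Their poses are not given: they have to be found in the camera images.
- bin: fixed dark wooden cabinet, 170 mm along its x. Origin on the desk right below the lid's hinge line; z up; x along the hinge line. On its +y side the open-topped valve bin, 55 mm high, from y = 0 to 100 mm; on its -y side the landing shelf, grey felt top 44 mm above the desk, from y = -145 mm to 0. Stays put.
- spine (a point): middle of the lid's hinge line (brass knuckles), 55 mm above the desk; axes as the bin's. Stays put.
- lid (a joint): angle in rad of the oak lid: 0 shut, level over the bin, pointing to the bin's +y; pi/2 upright; pi (its stop) flat on the shelf on the -y side. Starts a little open, 0.15 to 0.6. The hinge is stiff (0.15 N m friction; lid about 130 g): the lid stays at any angle where it is left, does not fall, must be pushed all the way; about 2 N at the free edge moves it.
- lid_edge (a point): middle of the lid's free edge, on its underside, 130 mm from the hinge line; moves with the lid. x along the hinge line, y from the spine out to the free edge, z out of the lid's upper face (up when shut). Shut, the lid overhangs the bin's outer wall by 30 mm, so it can be pushed up from below.
- lid_middle (a point): middle of the lid's underside, 65 mm from the hinge line; axes as lid_edge. The lid is an oak board 160 mm (along the hinge) x 130 mm x 6 mm whose underside passes through the hinge line, with a 5 mm raised panel, 144 x 104 mm, on its upper face, 8 mm in from the free edge. Flat on the shelf, the former underside faces up, 55 mm above the desk.
- valve1: tall rectifier valve standing loose on the desk, clear glass on a black round base: 112 mm high, 46 mm across at its widest, 70 g; easily tipped. Origin at the centre of its underside, z up. A bystander: leave it alone.
- valve2: tall rectifier valve standing loose on the desk, clear glass on a black round base: 112 mm high, 46 mm across at its widest, 70 g; easily tipped. Origin at the centre of its underside, z up. A bystander: leave it alone.
- valve3: tall rectifier valve standing loose on the desk, clear glass on a black round base: 112 mm high, 46 mm across at its widest, 70 g; easily tipped. Origin at the centre of its underside, z up. A bystander: leave it alone.
- crystal: copper crystal holder standing loose on the desk, a small block 24 mm x 36 mm x 35 mm with a black cap, 60 g. Origin at the centre of its underside, z up. A bystander: leave it alone.

How it is judged:
By the outcome, as a careful person would: the job done as asked, in the order asked, and still so for the second after the job is handed in, with the robot touching nothing.
It also fails if it takes over 48 s, if anything falls off the work surface, if the arm or the gripper's body presses on something with over 40 N, if the wrist force passes 120 N, or if a joint passes its speed limit or range.

## Working session

There is one attempt and no reset: what is moved stays moved. The work goes in short steps, Python scripts to look and compute and a tool call to move; the robot and the scene stay as the last step left them, time stands still between calls to the robot, and variables do not carry over. Pictures are saved under pics/ and viewed, and the job is handed in when it is done.

Besides the shell and the picture viewer there is one more tool, called after "Call:" in YAML: its name, and indented under it one key for each argument. jog_arm: Moves the arm, as the interface text tells. Its arguments: {"type":"object","properties":{"deltas":{"type":"array","items":{"type":"object","properties":{"translation":{"type":"array","items":{"type":"number"}},"roll":{"type":"number"}}}},"fingers":{"type":"number"},"newtons":{"type":"number"}},"required":["deltas"]}

```bash
mkdir -p pics; ls
python3 - <<'E'
from rig import telemetry, read_camera, camera_params, manip
import cv2,numpy as np
print(telemetry.state())
for n in ("scene","top"):
    p,d=read_camera(n); cv2.imwrite(f"pics/{n}0.png",p); np.save(f"pics/{n}0.npy",d); print(camera_params(n))
E
```

```text
pics
{'clock': 0.0, 'joint_pos': array([-1.25798347e+00,  1.50995740e-01,  1.43798705e+00,  1.11572452e-05,
        1.55385049e+00, -1.34028352e-01]), 'dq': array([-9.10280857e-04,  1.12608850e-03, -1.95924982e-05,  3.06790421e-04,
       -1.32159839e-03,  1.18797948e-03]), 'joint_torque': array([-1.58087360e-04, -7.13070560e+01, -5.70867741e+01, -1.01015344e-04,
        9.07965732e-03, -8.63955870e-05]), 'tcp_pos': array([ 248.36295268, -518.32292311,  230.69182692]), 'ee_rot': array([ 0.37707363,  0.59868981, -0.37650511,  0.59802165]), 'force': array([-1.03585035,  0.00990688,  0.21185924]), 'torque': array([0.02066783, 0.0127294 , 0.0052464 ]), 'width': 85.37877774791717}
{'fovy': 55.4429426044148, 'cx': 325.23537701758096, 'cy': 203.17200459681496, 'k1': -0.05973097762670327, 'world_from_camera': array([[-1.55129367e-01,  6.33977708e-01, -7.57632593e-01,
         1.09081750e+03],
       [ 9.87794712e-01,  8.86618206e-02, -1.28065175e-01,
         5.28548008e+01],
       [-1.40173810e-02, -7.68252138e-01, -6.39993879e-01,
         5.02098017e+02],
       [ 0.00000000e+00,  0.00000000e+00,  0.00000000e+00,
         1.00000000e+00]])}
{'fovy': 44.80353614275355, 'cx': 318.00445747474663, 'cy': 199.89492739379125, 'k1': -0.12366418543743751, 'world_from_camera': array([[ 1.30256383e-02, -9.82411756e-01,  1.86272580e-01,
         4.01964921e+02],
       [-9.99912549e-01, -1.32235428e-02,  1.80033530e-04,
        -3.19347831e+01],
       [ 2.28631637e-03, -1.86258635e-01, -9.82498088e-01,
         9.82902314e+02],
       [ 0.00000000e+00,  0.00000000e+00,  0.00000000e+00,
         1.00000000e+00]])}
```

View pics/scene0.png

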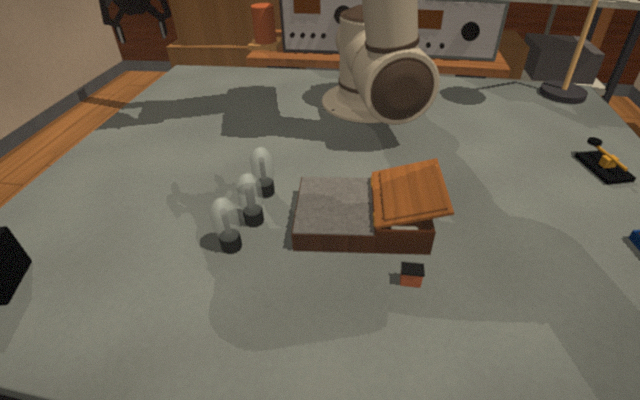

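View pics/top0.png

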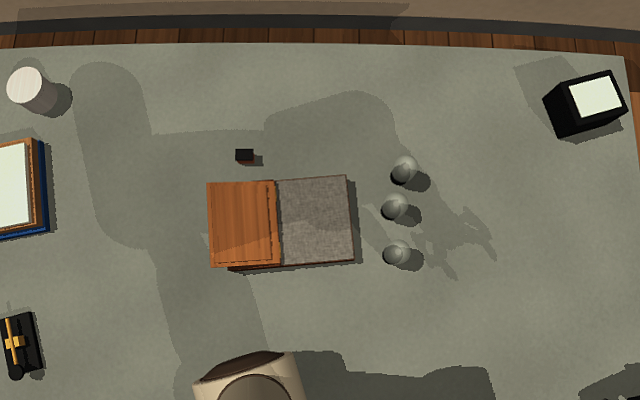

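The top view shows the lid at columns 207-277, rows 181-268, with the hinge at about column 277. The felt shelf is at columns 277-355, the valves at about (404,170), (395,207) and (397,254), and the crystal at (245,155). The scene view agrees. Next I'll measure these.

```bash
cat > h.py <<'E'
import numpy as np,cv2
from rig import telemetry, read_camera, camera_params, manip
def K(n):
    c=camera_params(n); f=200/np.tan(np.radians(c['fovy'])/2); return c,f
def slopes(n,uv):
    c,f=K(n); uv=np.atleast_2d(uv).astype(float)
    d=(uv-[c['cx'],c['cy']])/f; s=d.copy()
    for _ in range(15): s=d/(1+c['k1']*(s**2).sum(1,keepdims=True))
    return s
def pts(n,uv,depth):
    s=slopes(n,uv); M=camera_params(n)['world_from_camera']
    P=np.c_[s,np.ones(len(s))]*np.asarray(depth).reshape(-1,1)
    return P@M[:3,:3].T+M[:3,3]
def plane(n,uv,z):
    s=slopes(n,uv); M=camera_params(n)['world_from_camera']
    r=np.c_[s,np.ones(len(s))]@M[:3,:3].T
    return M[:3,3]+r*((z-M[2,3])/r[:,2])[:,None]
def cloud(n,d):
    v,u=np.nonzero(d>0); return np.c_[u,v],pts(n,np.c_[u,v],d[v,u])
E
python3 - <<'E'
from h import *
for n in("top","scene"):
    d=np.load(f"pics/{n}0.npy"); im=cv2.imread(f"pics/{n}0.png"); print(n,(d>0).mean())
    uv,P=cloud(n,d)
    hsv=cv2.cvtColor(im,cv2.COLOR_BGR2HSV)[uv[:,1],uv[:,0]]
    reg=(P[:,0]>300)&(P[:,0]<650)&(abs(P[:,1])<300)&(P[:,2]>-20)&(P[:,2]<200)
    # oak
    oak=reg&(hsv[:,0]<18)&(hsv[:,1]>140)&(hsv[:,2]>90)&(P[:,2]>40)
    Q=P[oak]; print('oak',oak.sum(),Q.min(0),Q.max(0))
    m=Q.mean(0);nn=np.linalg.svd(Q-m,full_matrices=False)[2][2]; nn*=np.sign(nn[2]); print(' mean',m,'normal',nn,'tilt',np.arccos(nn[2]))
    felt=reg&(abs(P[:,2]-44)<5)&(hsv[:,1]<80)
    Q=P[felt]; print('felt',felt.sum(),Q[:,2].mean(),cv2.minAreaRect(Q[:,:2].astype(np.float32)),Q.min(0),Q.max(0))
    print(cv2.boxPoints(cv2.minAreaRect(Q[:,:2].astype(np.float32))))
    hi=reg&(P[:,2]>20)&~oak&~felt
    m=np.zeros(d.shape,np.uint8); m[uv[hi,1],uv[hi,0]]=255
    k,l,st,ce=cv2.connectedComponentsWithStats(m)
    for i in range(1,k):
        if st[i,4]>15:
            s=l[uv[:,1],uv[:,0]]==i; Q=P[s]; print('blob',st[i],ce[i].round(),np.percentile(Q,[2,50,98],axis=0).round().tolist())
E
```

```text
top 0.99606640625
oak 5714 [442.66611729  39.00501219  51.91410877] [612.92257115 179.85227496 103.53141599]
 mean [526.1162044  109.47606268  82.96333056] normal [ 0.02611973 -0.28804932  0.95725929] tilt 0.2934235457505151
felt 5968 43.93984200523058 ((544.1656494140625, -70.62921905517578), (179.586181640625, 252.0390167236328), 0.6729741096496582) [ 453.18598353 -195.77403644   39.01278106] [634.06387934  56.28086941  48.91629909]
[[ 452.8986     54.32695 ]
 [ 455.85892  -197.6947  ]
 [ 635.43274  -195.58539 ]
 [ 632.4724     56.436264]]
blob [391 158  28  25 524] [404. 170.] [[619.0, -218.0, 24.0], [631.0, -193.0, 97.0], [649.0, -176.0, 111.0]]
blob [309 176  22   2  22] [320. 176.] [[626.0, -54.0, 39.0], [628.0, -34.0, 43.0], [629.0, -14.0, 46.0]]
blob [255 179  21   7  33] [267. 180.] [[607.0, 54.0, 48.0], [616.0, 67.0, 55.0], [619.0, 91.0, 62.0]]
blob [230 181  21   1  21] [240. 181.] [[607.0, 100.0, 74.0], [608.0, 118.0, 80.0], [610.0, 136.0, 85.0]]
blob [381 191  28  28 564] [394. 205.] [[546.0, -198.0, 29.0], [562.0, -173.0, 98.0], [587.0, -155.0, 112.0]]
blob [268 208   3
[... 1115 characters left out ...]
[303.0, 45.0, 165.0], [307.0, 77.0, 197.0]]
blob [ 235  147   40   64 1549] [255. 179.] [[476.0, -195.0, 26.0], [565.0, -171.0, 84.0], [593.0, -155.0, 110.0]]
blob [372 191   2  26  27] [372. 204.] [[498.0, 46.0, 41.0], [538.0, 48.0, 42.0], [571.0, 51.0, 45.0]]
blob [209 197  31  34 246] [228. 208.] [[632.0, -212.0, 53.0], [644.0, -183.0, 100.0], [650.0, -175.0, 111.0]]
blob [242 208  21  13 147] [253. 215.] [[568.0, -192.0, 21.0], [585.0, -171.0, 28.0], [590.0, -158.0, 38.0]]
blob [ 291  214  163   33 2114] [378. 236.] [[576.0, -77.0, 21.0], [619.0, 78.0, 36.0], [636.0, 156.0, 80.0]]
blob [236 233   5  10  27] [238. 237.] [[634.0, -182.0, 20.0], [645.0, -180.0, 28.0], [649.0, -179.0, 37.0]]
```

Run:
```python
from h import *
for n in("top","scene"):
    d=np.load(f"pics/{n}0.npy"); im=cv2.imread(f"pics/{n}0.png")
    uv,P=cloud(n,d)
    hsv=cv2.cvtColor(im,cv2.COLOR_BGR2HSV)[uv[:,1],uv[:,0]]
    m=(abs(P[:,2]-44)<4)&(P[:,0]>400)&(P[:,0]<680)&(P[:,1]>-145)&(P[:,1]<70)&(hsv[:,1]<100)
    M=np.zeros(d.shape,np.uint8);M[uv[m,1],uv[m,0]]=255
    M=cv2.morphologyEx(M,cv2.MORPH_OPEN,np.ones((5,5)))
    k,l,st,_=cv2.connectedComponentsWithStats(M); i=1+st[1:,4].argmax(); M=(l==i).astype(np.uint8)*255
    v,u=np.nonzero(M); W=plane(n,np.c_[u,v],44)[:,:2].astype(np.float32)
    r=cv2.minAreaRect(W); print(n,r); print(cv2.boxPoints(r).round(1).tolist())
    cv2.imwrite(f"pics/m_{n}.png",M)
    # oak plane robust
    oak=(hsv[:,0]<18)&(hsv[:,1]>140)&(hsv[:,2]>90)&(P[:,2]>62)&(P[:,0]>430)&(P[:,0]<620)&(P[:,1]>40)&(P[:,1]<190)
    Q=P[oak]
    for _ in range(6):
        c=Q.mean(0);nn=np.linalg.svd(Q-c,full_matrices=False)[2][2];nn*=np.sign(nn[2])
        R=(Q-c)@nn; Q=Q[abs(R)<max(1.5,1.0*R.std())] if R.std()>1 else Q
    print('lid',len(Q),c,nn,np.arccos(nn[2]),np.arctan2(nn[0],-nn[1]))
    im2=cv2.resize(im[130:290,170:450],None,fx=2.8,fy=2.8) if n=='top' else cv2.resize(im[130:300,190:470],None,fx=2.8,fy=2.8)
    cv2.imwrite(f"pics/z_{n}.png",im2)
```

```text
top ((542.8499145507812, -23.31396484375), (168.12808227539062, 141.95858764648438), 5.762075901031494)
[[452.1000061035156, 38.900001525878906], [466.29998779296875, -102.4000015258789], [633.5999755859375, -85.5], [619.4000244140625, 55.70000076293945]]
lid 2739 [526.8854277  113.47886647  85.03089366] [ 0.02765465 -0.2787052   0.95997845] 0.2838710455284884 0.09890172031951541
scene ((546.3331298828125, -22.0260009765625), (167.78158569335938, 142.48548889160156), 5.956456184387207)
[[455.5, 40.099998474121094], [470.29998779296875, -101.5999984741211], [637.2000122070312, -84.19999694824219], [622.4000244140625, 57.5]]
lid 2756 [536.77539132 115.39340068  84.85726283] [ 0.03950524 -0.29057292  0.95603698] 0.29762046415236726 0.13512786619926642
```

View pics/z_top.png

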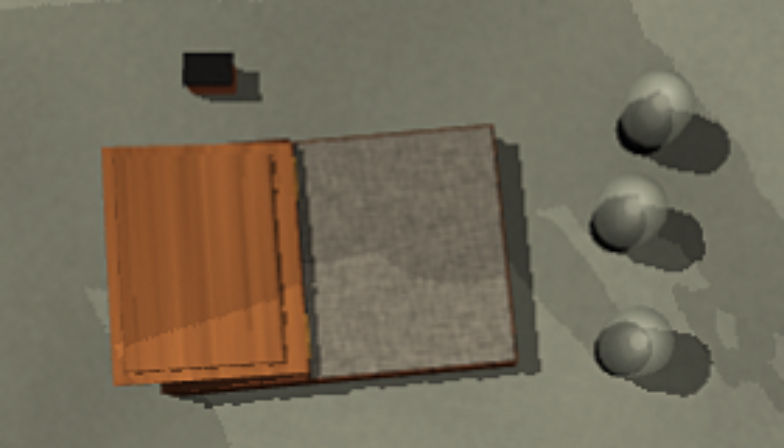

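View pics/z_scene.png

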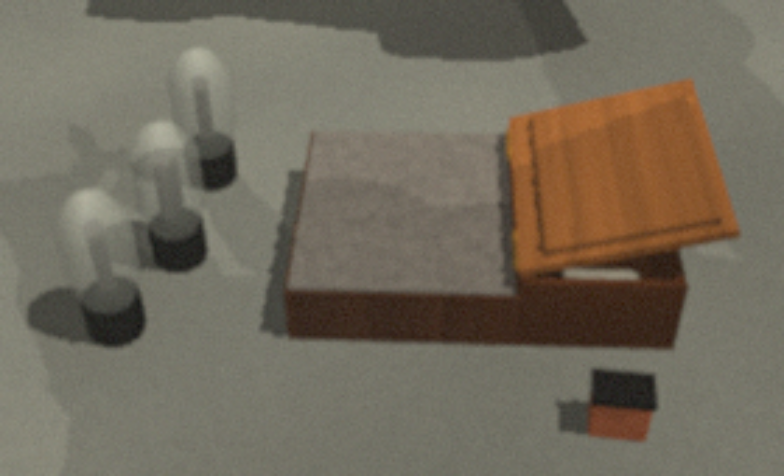

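The measurements agree:
- **Spine:** (537, 51, 55).
- **Bin yaw:** about 5.8°.
- **Lid angle:** about 0.29. The lid plane height checks out at 85 mm measured against 85.6 expected.

The tool always points down, so I'll push the free edge with the flank of the closed fingers along the arc. I'll shut the fingers and roll first.

Call:
jog_arm:
  deltas:
    - {"translation": [0, 0, 0], "roll": -7.8}
    - {"translation": [0, 0, 0], "roll": -7.8}
    - {"translation": [0, 0, 0], "roll": -7.8}
    - {"translation": [0, 0, 0], "roll": -7.8}
    - {"translation": [0, 0, 0], "roll": -7.8}
    - {"translation": [0, 0, 0], "roll": -7.8}
    - {"translation": [0, 0, 0], "roll": -7.8}
    - {"translation": [0, 0, 0], "roll": -7.8}
    - {"translation": [0, 0, 0], "roll": -7.8}
    - {"translation": [0, 0, 0], "roll": 0}
  fingers: 1
  newtons: 60

```text
clock: 1.1
tcp_pos: [248.4, -518.4, 231.0]
ee_rot: [-0.036, 0.706, 0.037, 0.706]
force: [0.4, 0.2, 0.9]
width: 0.1
```

Call:
jog_arm:
  deltas:
    - {"translation": [0, 3.6, 1.7]}
    - {"translation": [0, 3.6, 1.7]}
    - {"translation": [0, 3.6, 1.7]}
    - {"translation": [0, 3.6, 1.7]}
    - {"translation": [0, 3.6, 1.7]}
    - {"translation": [0, 3.6, 1.7]}
    - {"translation": [0, 3.6, 1.7]}
    - {"translation": [0, 3.6, 1.7]}
    - {"translation": [0, 3.6, 1.7]}
    - {"translation": [0, 3.6, 1.7]}

```text
validation failed for argument at $.de...
```

Call:
jog_arm:
  deltas:
    - {"translation": [0, 3.6, 1.7], "roll": 0}
    - {"translation": [0, 3.6, 1.7], "roll": 0}
    - {"translation": [0, 3.6, 1.7], "roll": 0}
    - {"translation": [0, 3.6, 1.7], "roll": 0}
    - {"translation": [0, 3.6, 1.7], "roll": 0}
    - {"translation": [0, 3.6, 1.7], "roll": 0}
    - {"translation": [0, 3.6, 1.7], "roll": 0}
    - {"translation": [0, 3.6, 1.7], "roll": 0}
    - {"translation": [0, 3.6, 1.7], "roll": 0}
    - {"translation": [0, 3.6, 1.7], "roll": 0}

```text
clock: 2.1
tcp_pos: [381.3, -141.6, 231.3]
ee_rot: [-0.034, 0.706, 0.034, 0.706]
force: [1.2, -0.4, 0.1]
width: -0.0
```

Call:
jog_arm:
  deltas:
    - {"translation": [0, 3.6, 1.7], "roll": 0}
    - {"translation": [0, 3.6, 1.7], "roll": 0}
    - {"translation": [0, 3.6, 1.7], "roll": 0}
    - {"translation": [0, 3.6, 1.7], "roll": 0}
    - {"translation": [0, 3.6, 1.7], "roll": 0}
    - {"translation": [0, 3.6, 1.7], "roll": 0}
    - {"translation": [0, 3.6, 1.7], "roll": 0}
    - {"translation": [0, 3.6, 1.7], "roll": 0}
    - {"translation": [0, 3.6, 1.7], "roll": 0}
    - {"translation": [0, 2.0, 0.5], "roll": 0}

```text
clock: 3.1
tcp_pos: [504.1, 217.6, 230.7]
ee_rot: [-0.034, 0.707, 0.035, 0.706]
force: [0.8, 0.1, -0.4]
width: -0.2
```

```bash
cat >> h.py <<'E'
PS=0.101; SP=np.array([538.,51.,55.])
def tobin(p):
    d=np.asarray(p)-SP; c,s=np.cos(PS),np.sin(PS)
    return np.array([c*d[0]+s*d[1],-s*d[0]+c*d[1],d[2]])
def look(tag,n="scene"):
    p,d=read_camera(n); cv2.imwrite(f"pics/{n}_{tag}.png",p); return p,d
def st():
    s=telemetry.state(); print(s['clock'],'bin',tobin(s['tcp_pos']).round(1),'F',s['force'].round(1),'T',s['torque'].round(2),'q6',s['joint_pos'][5].round(2))
E
python3 - <<'E'
from h import *
st(); p,d=look('a')
E
```

```text
3.1 bin [-17.  169.2 175.7] F [ 0.8  0.1 -0.4] T [-0.04 -0.04 -0.  ] q6 0.17
```

View pics/scene_a.png

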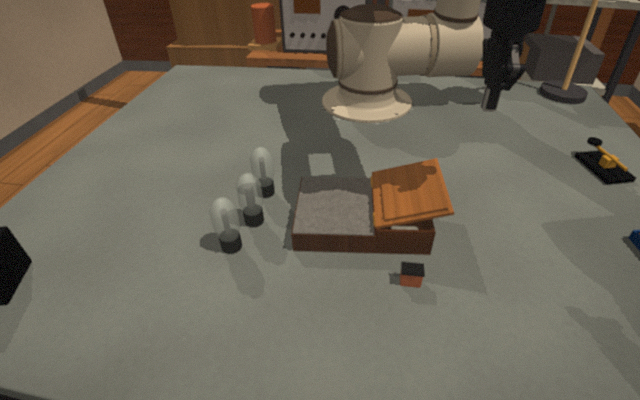

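Call:
jog_arm:
  deltas:
    - {"translation": [3, 0, 0.6], "roll": 0}
    - {"translation": [4, 0, 0.6], "roll": 0}
    - {"translation": [4, 0, 0.5], "roll": 0}
    - {"translation": [3, 0, 0], "roll": 0}
    - {"translation": [2, 0, 0], "roll": 0}
    - {"translation": [0, -1.0, 0], "roll": 0}
    - {"translation": [0, -0.5, 0], "roll": 0}
    - {"translation": [0, -0.4, 0], "roll": 0}
    - {"translation": [0, -0.2, 0], "roll": 0}
    - {"translation": [0, 0, 0], "roll": 0}

```text
clock: 4.15
tcp_pos: [523.1, 195.6, 72.3]
ee_rot: [-0.035, 0.706, 0.036, 0.707]
force: [-0.2, 0.3, 0.1]
width: 0.3
```

Run:
```python
from h import *
st(); p,d=look('b'); cv2.imwrite('pics/b2.png',cv2.resize(p[60:300,250:570],None,fx=2.4,fy=2.4))
```

```text
4.15 bin [ -0.3 145.3  17.3] F [-0.2  0.3  0.1] T [ 0.01 -0.04  0.04] q6 0.12
```

View pics/b2.png

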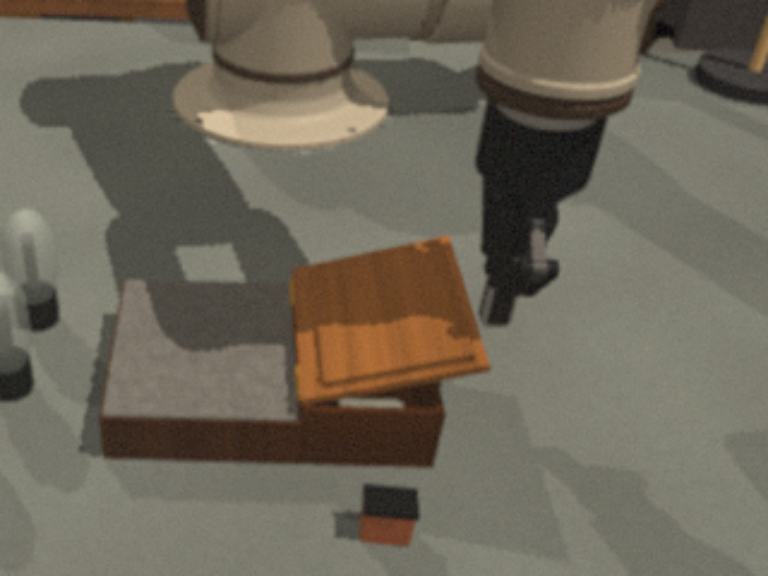

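The fingers stand just outside the free edge (tip at about (497,310) in the crop), with no contact yet. I'll ease inward.

Call:
jog_arm:
  deltas:
    - {"translation": [0, -0.2, 0], "roll": 0}
    - {"translation": [0, -0.2, 0], "roll": 0}
    - {"translation": [0, -0.2, 0], "roll": 0}
    - {"translation": [0, -0.1, 0], "roll": 0}
    - {"translation": [0, 0, 0], "roll": 0}

```text
clock: 4.7
tcp_pos: [523.4, 188.8, 71.3]
ee_rot: [-0.036, 0.706, 0.036, 0.706]
force: [-0.2, 0.1, 0.4]
width: -0.0
```

Run:
```python
from h import *
st()
```

```text
4.7 bin [ -0.7 138.5  16.3] F [-0.2  0.1  0.4] T [ 0.04  0.05 -0.01] q6 0.11
```

Call:
jog_arm:
  deltas:
    - {"translation": [0, -0.1, 0], "roll": 0}
    - {"translation": [0, -0.1, 0], "roll": 0}
    - {"translation": [0, -0.1, 0], "roll": 0}
    - {"translation": [0, 0, 0], "roll": 0}

```text
clock: 5.1
tcp_pos: [523.7, 185.8, 71.3]
ee_rot: [-0.036, 0.706, 0.036, 0.706]
force: [-0.3, 0.3, 0.9]
width: 0.2
```

Run:
```python
from h import *
st()
```

```text
5.1 bin [ -0.7 135.6  16.3] F [-0.3  0.3  0.9] T [ 0.01 -0.04  0.03] q6 0.1
```

Call:
jog_arm:
  deltas:
    - {"translation": [0, -0.1, 0], "roll": 0}
    - {"translation": [0, -0.1, 0], "roll": 0}
    - {"translation": [0, 0, 0], "roll": 0}

```text
clock: 5.4
tcp_pos: [523.8, 184.3, 71.4]
ee_rot: [-0.035, 0.706, 0.036, 0.706]
force: [-1.1, 5.0, -0.3]
width: -0.1
```

Run:
```python
from h import *
st()
```

```text
5.4 bin [ -0.7 134.   16.4] F [-1.1  5.  -0.3] T [0.73 0.14 0.  ] q6 0.1
```

Contact: 5 N at the flank. Now I'll follow the arc upward in small steps with a slight inward bias.

Call:
jog_arm:
  deltas:
    - {"translation": [-0.3, -0.14, 0], "roll": 0}
    - {"translation": [-0.3, -0.14, 0], "roll": 0}
    - {"translation": [0, 0, 0], "roll": 0}

```text
clock: 5.7
tcp_pos: [524.1, 182.0, 77.9]
ee_rot: [-0.035, 0.706, 0.036, 0.706]
force: [-1.9, 9.2, 3.9]
width: 0.1
```

Run:
```python
from h import *
st();p,d=look('c'); cv2.imwrite('pics/c2.png',cv2.resize(p[60:300,250:570],None,fx=2.4,fy=2.4))
```

```text
5.7 bin [ -0.6 131.7  22.9] F [-1.9  9.2  3.9] T [ 1.37  0.32 -0.02] q6 0.09
```

View pics/c2.png

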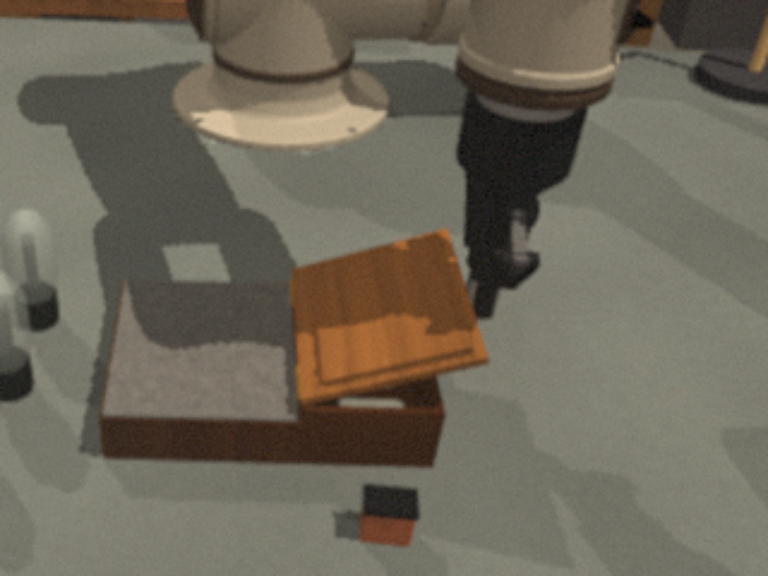

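Call:
jog_arm:
  deltas:
    - {"translation": [-0.3, -0.1, 0], "roll": 0}
    - {"translation": [-0.3, -0.1, 0], "roll": 0}
    - {"translation": [-0.3, -0.12, 0], "roll": 0}

```text
clock: 6.05
tcp_pos: [524.4, 178.7, 86.6]
ee_rot: [-0.035, 0.706, 0.036, 0.706]
force: [-0.8, 7.0, 1.5]
width: 0.0
```

```bash
cat >> h.py <<'E'
def lid(d,im,n="scene"):
    uv,P=cloud(n,d); hsv=cv2.cvtColor(im,cv2.COLOR_BGR2HSV)[uv[:,1],uv[:,0]]
    B=P-SP; c,s=np.cos(PS),np.sin(PS); B=np.c_[c*B[:,0]+s*B[:,1],-s*B[:,0]+c*B[:,1],B[:,2]]
    m=(hsv[:,0]<20)&(hsv[:,1]>130)&(hsv[:,2]>60)&(abs(B[:,0])<85)&(np.hypot(B[:,1],B[:,2])<160)&(np.hypot(B[:,1],B[:,2])>40)&(B[:,2]>-3)
    # panel/top: angle of points by edge fit in y,z
    Q=B[m][:,1:]; 
    v=cv2.fitLine(Q.astype(np.float32),cv2.DIST_HUBER,0,.01,.01).ravel()
    a=np.arctan2(v[1],v[0])%np.pi
    print('lid n',m.sum(),'line angle',a.round(3),'rmax',np.percentile(np.hypot(*Q.T),98).round(1),'c',Q.mean(0).round(1))
E
python3 - <<'E'
from h import *
st();p,d=look('d');lid(d,p)
lid(np.load('pics/scene0.npy'),cv2.imread('pics/scene0.png'))
E
```

```text
6.05 bin [ -0.7 128.4  31.6] F [-0.8  7.   1.5] T [ 1.11  0.12 -0.02] q6 0.09
lid n 3108 line angle 0.41 rmax 127.1 c [73.6 41.1]
lid n 3083 line angle 0.283 rmax 127.1 c [77.5 32.1]
```

Call:
jog_arm:
  deltas:
    - {"translation": [-0.42, -0.19, 0], "roll": 0}
    - {"translation": [-0.42, -0.19, 0], "roll": 0}
    - {"translation": [-0.37, -0.23, 0], "roll": 0}
    - {"translation": [-0.37, -0.23, 0], "roll": 0}
    - {"translation": [-0.37, -0.23, 0], "roll": 0}
    - {"translation": [-0.34, -0.26, 0], "roll": 0}
    - {"translation": [-0.34, -0.26, 0], "roll": 0}
    - {"translation": [-0.34, -0.26, 0], "roll": 0}

```text
clock: 6.9
tcp_pos: [526.4, 160.3, 116.6]
ee_rot: [-0.035, 0.706, 0.037, 0.706]
force: [-1.6, 8.2, 4.5]
width: 0.4
```

Run:
```python
from h import *
st();p,d=look('e');lid(d,p)
```

```text
6.9 bin [ -0.6 109.9  61.6] F [-1.6  8.2  4.5] T [1.21 0.28 0.  ] q6 0.05
lid n 3023 line angle 0.691 rmax 128.6 c [61.7 59. ]
```

Call:
jog_arm:
  deltas:
    - {"translation": [-0.32, -0.29, 0], "roll": 0}
    - {"translation": [-0.32, -0.29, 0], "roll": 0}
    - {"translation": [-0.32, -0.29, 0], "roll": 0}
    - {"translation": [-0.28, -0.33, 0], "roll": 0}
    - {"translation": [-0.28, -0.33, 0], "roll": 0}
    - {"translation": [-0.28, -0.33, 0], "roll": 0}
    - {"translation": [-0.25, -0.36, 0], "roll": 0}
    - {"translation": [-0.25, -0.36, 0], "roll": 0}
    - {"translation": [-0.25, -0.36, 0], "roll": 0}

```text
clock: 7.85
tcp_pos: [529.4, 130.1, 141.8]
ee_rot: [-0.036, 0.706, 0.036, 0.706]
force: [0.7, 3.0, 3.1]
width: 0.1
```

Run:
```python
from h import *
st();p,d=look('f');lid(d,p)
```

```text
7.85 bin [-0.6 79.6 86.8] F [0.7 3.  3.1] T [ 0.5  -0.02  0.  ] q6 -0.0
lid n 2631 line angle 1.011 rmax 129.6 c [43.5 73.8]
```

Call:
jog_arm:
  deltas:
    - {"translation": [-0.22, -0.37, 0], "roll": 0}
    - {"translation": [-0.22, -0.37, 0], "roll": 0}
    - {"translation": [-0.22, -0.37, 0], "roll": 0}
    - {"translation": [-0.18, -0.4, 0], "roll": 0}
    - {"translation": [-0.18, -0.4, 0], "roll": 0}
    - {"translation": [-0.18, -0.4, 0], "roll": 0}
    - {"translation": [-0.13, -0.41, 0], "roll": 0}
    - {"translation": [-0.13, -0.41, 0], "roll": 0}
    - {"translation": [-0.13, -0.41, 0], "roll": 0}

```text
clock: 8.8
tcp_pos: [532.9, 94.7, 157.5]
ee_rot: [-0.036, 0.706, 0.036, 0.706]
force: [0.6, 0.8, 0.1]
width: 0.5
```

Run:
```python
from h import *
st();p,d=look('g');lid(d,p)
```

```text
8.8 bin [ -0.7  44.  102.5] F [0.6 0.8 0.1] T [ 0.27 -0.01  0.01] q6 -0.07
lid n 1945 line angle 1.295 rmax 130.1 c [24.9 79. ]
```

View pics/scene_g.png

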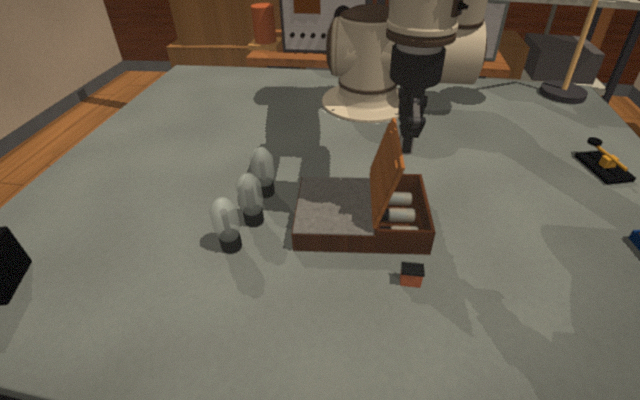

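Call:
jog_arm:
  deltas:
    - {"translation": [-0.06, -0.42, 0], "roll": 0}
    - {"translation": [-0.06, -0.42, 0], "roll": 0}
    - {"translation": [-0.06, -0.42, 0], "roll": 0}
    - {"translation": [-0.06, -0.42, 0], "roll": 0}
    - {"translation": [0, -0.42, 0], "roll": 0}
    - {"translation": [0, -0.42, 0], "roll": 0}
    - {"translation": [0, -0.42, 0], "roll": 0}
    - {"translation": [0, -0.42, 0], "roll": 0}
    - {"translation": [0, -0.42, 0], "roll": 0}
    - {"translation": [0.03, -0.42, 0], "roll": 0}

```text
clock: 9.85
tcp_pos: [537.2, 52.9, 159.5]
ee_rot: [-0.036, 0.706, 0.036, 0.706]
force: [-1.0, 0.7, 0.9]
width: 0.4
```

Run:
```python
from h import *
st();p,d=look('h');lid(d,p);p,d=look('h','top');lid(d,p,'top')
```

```text
9.85 bin [ -0.7   2.  104.5] F [-1.   0.7  0.9] T [ 0.19 -0.    0.07] q6 -0.15
lid n 887 line angle 2.304 rmax 130.7 c [16.9 70.5]
lid n 189 line angle 2.265 rmax 131.0 c [84.4  7.8]
```

Call:
jog_arm:
  deltas:
    - {"translation": [0.05, -0.41, 0], "roll": 0}
    - {"translation": [0.06, -0.41, 0], "roll": 0}
    - {"translation": [0.08, -0.41, 0], "roll": 0}
    - {"translation": [0.1, -0.41, 0], "roll": 0}
    - {"translation": [0.1, -0.4, 0], "roll": 0}
    - {"translation": [0.12, -0.4, 0], "roll": 0}
    - {"translation": [0.14, -0.39, 0], "roll": 0}
    - {"translation": [0.15, -0.39, 0], "roll": 0}
    - {"translation": [0.16, -0.38, 0], "roll": 0}
    - {"translation": [0.17, -0.38, 0], "roll": 0}

```text
clock: 10.95
tcp_pos: [541.2, 13.3, 148.1]
ee_rot: [-0.036, 0.706, 0.036, 0.706]
force: [1.1, 0.5, 0.9]
width: -0.1
```

Run:
```python
from h import *
st();p,d=look('i')
```

```text
10.95 bin [ -0.6 -37.8  93.1] F [1.1 0.5 0.9] T [ 0.16 -0.02  0.05] q6 -0.22
```

View pics/scene_i.png

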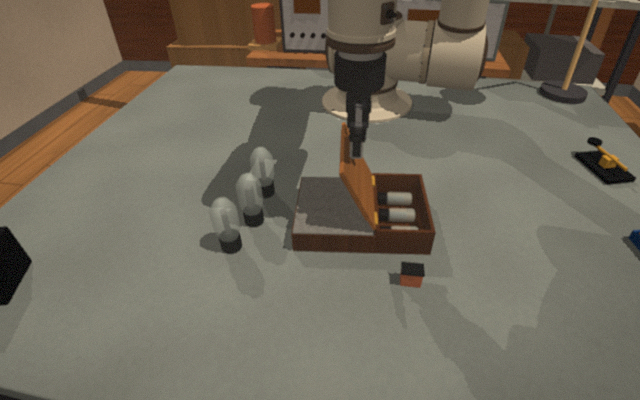

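Call:
jog_arm:
  deltas:
    - {"translation": [0.19, -0.37, 0], "roll": 0}
    - {"translation": [0.21, -0.36, 0], "roll": 0}
    - {"translation": [0.22, -0.35, 0], "roll": 0}
    - {"translation": [0.24, -0.35, 0], "roll": 0}
    - {"translation": [0.25, -0.34, 0], "roll": 0}
    - {"translation": [0.26, -0.33, 0], "roll": 0}
    - {"translation": [0.28, -0.32, 0], "roll": 0}
    - {"translation": [0.29, -0.31, 0], "roll": 0}
    - {"translation": [0.3, -0.29, 0], "roll": 0}
    - {"translation": [0.31, -0.28, 0], "roll": 0}

```text
clock: 12.0
tcp_pos: [544.5, -19.4, 122.5]
ee_rot: [-0.036, 0.706, 0.036, 0.706]
force: [0.9, -0.3, -0.0]
width: 0.0
```

Run:
```python
from h import *
st();p,d=look('j')
```

```text
12.0 bin [ -0.6 -70.7  67.5] F [ 0.9 -0.3 -0. ] T [ 0.04  0.04 -0.01] q6 -0.28
```

View pics/scene_j.png

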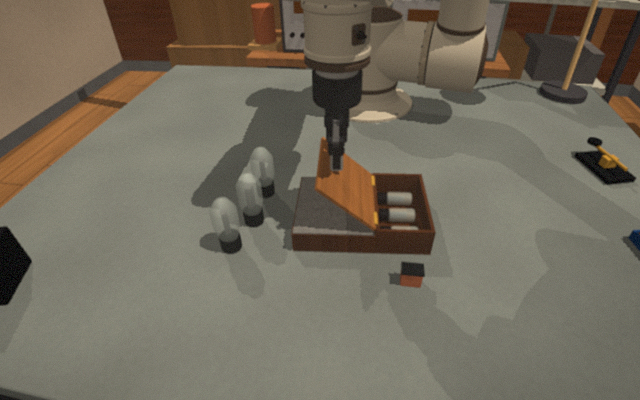

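Call:
jog_arm:
  deltas:
    - {"translation": [0.33, -0.26, 0], "roll": 0}
    - {"translation": [0.34, -0.25, 0], "roll": 0}
    - {"translation": [0.35, -0.24, 0], "roll": 0}
    - {"translation": [0.36, -0.22, 0], "roll": 0}
    - {"translation": [0.37, -0.21, 0], "roll": 0}
    - {"translation": [0.38, -0.19, 0], "roll": 0}
    - {"translation": [0.38, -0.18, 0], "roll": 0}
    - {"translation": [0.39, -0.16, 0], "roll": 0}
    - {"translation": [0.39, -0.15, 0], "roll": 0}
    - {"translation": [0.4, -0.13, 0], "roll": 0}

```text
clock: 13.05
tcp_pos: [546.5, -39.1, 85.5]
ee_rot: [-0.036, 0.706, 0.036, 0.706]
force: [-0.3, -0.1, 1.3]
width: -0.0
```

Run:
```python
from h import *
st();p,d=look('k')
```

```text
13.05 bin [ -0.6 -90.5  30.5] F [-0.3 -0.1  1.3] T [-0.04 -0.07 -0.06] q6 -0.31
```

View pics/scene_k.png

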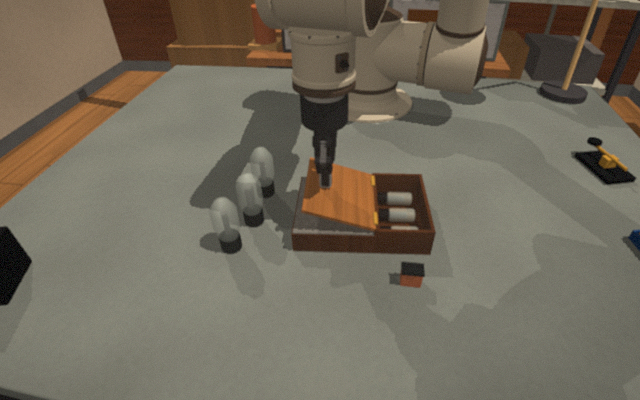

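Call:
jog_arm:
  deltas:
    - {"translation": [0.4, -0.1, 0], "roll": 0}
    - {"translation": [0.4, -0.08, 0], "roll": 0}
    - {"translation": [0.4, -0.06, 0], "roll": 0}
    - {"translation": [0.4, -0.04, 0], "roll": 0}
    - {"translation": [0.3, -0.02, 0], "roll": 0}
    - {"translation": [0.3, 0, 0], "roll": 0}
    - {"translation": [0.2, 0, 0], "roll": 0}
    - {"translation": [0.2, 0, 0], "roll": 0}
    - {"translation": [0.1, 0, 0], "roll": 0}
    - {"translation": [0, 0, 0], "roll": 0}

```text
clock: 14.1
tcp_pos: [546.7, -41.9, 58.7]
ee_rot: [-0.036, 0.706, 0.036, 0.706]
force: [0.1, -0.9, -0.4]
width: 0.3
```

Run:
```python
from h import *
st()
```

```text
14.1 bin [ -0.7 -93.3   3.7] F [ 0.1 -0.9 -0.4] T [-0.07  0.02 -0.05] q6 -0.32
```

Call:
jog_arm:
  deltas:
    - {"translation": [0.1, 0, 0], "roll": 0}
    - {"translation": [0.1, 0, 0], "roll": 0}
    - {"translation": [0.1, 0, 0], "roll": 0}
    - {"translation": [0, 0, 0], "roll": 0}

```text
clock: 14.5
tcp_pos: [546.8, -41.9, 55.7]
ee_rot: [-0.036, 0.706, 0.036, 0.706]
force: [0.0, -0.2, -0.4]
width: 0.1
```

Run:
```python
from h import *
st()
```

```text
14.5 bin [ -0.7 -93.3   0.7] F [ 0.  -0.2 -0.4] T [ 0.01 -0.04  0.  ] q6 -0.32
```

Call:
jog_arm:
  deltas:
    - {"translation": [0.05, 0, 0], "roll": 0}
    - {"translation": [0.05, 0, 0], "roll": 0}
    - {"translation": [0.05, 0, 0], "roll": 0}
    - {"translation": [0, 0, 0], "roll": 0}

```text
clock: 14.9
tcp_pos: [546.8, -41.9, 54.9]
ee_rot: [-0.036, 0.706, 0.036, 0.706]
force: [-4.1, 0.4, 9.9]
width: 0.2
```

Run:
```python
from h import *
st();p,d=look('l')
```

```text
14.9 bin [ -0.6 -93.3  -0.1] F [-4.1  0.4  9.9] T [0.13 0.68 0.03] q6 -0.32
```

View pics/scene_l.png

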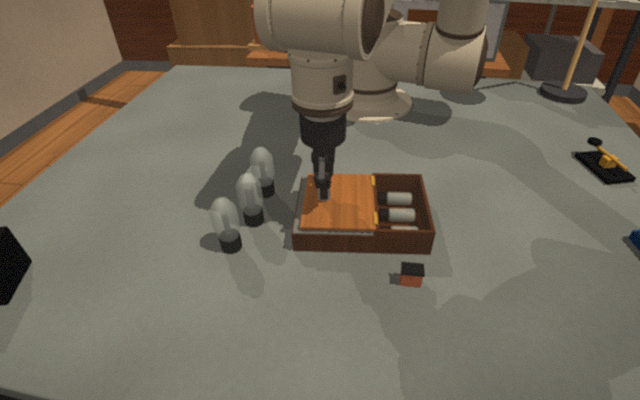

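The lid has reached its stop, with 10 N at 54.9 mm against 55 expected. I'll press slightly more, then retreat upward.

Call:
jog_arm:
  deltas:
    - {"translation": [0.04, 0, 0], "roll": 0}
    - {"translation": [0, 0, 0], "roll": 0}
    - {"translation": [0, 0, 0], "roll": 0}

```text
clock: 15.25
tcp_pos: [546.9, -41.9, 54.8]
ee_rot: [-0.036, 0.706, 0.036, 0.706]
force: [-6.2, 1.7, 15.1]
width: -0.2
```

Call:
jog_arm:
  deltas:
    - {"translation": [-0.2, 0, 0], "roll": 0}
    - {"translation": [-0.5, 0, 0], "roll": 0}
    - {"translation": [-2, 0, 0], "roll": 0}
    - {"translation": [-3, 0, 0], "roll": 0}
    - {"translation": [-4, 0, 0], "roll": 0}
    - {"translation": [-4, 1, 0], "roll": 0}
    - {"translation": [-3, 3, 0], "roll": 0}
    - {"translation": [0, 4, 0], "roll": 0}
    - {"translation": [0, 4, 0], "roll": 0}
    - {"translation": [0, 4, 0], "roll": 0}

```text
clock: 16.25
tcp_pos: [530.2, 118.6, 221.4]
ee_rot: [-0.036, 0.706, 0.036, 0.706]
force: [0.6, 0.2, -0.6]
width: -0.2
```

Call:
jog_arm:
  deltas:
    - {"translation": [0, 4, 0], "roll": 0}
    - {"translation": [0, 4, 0], "roll": 0}
    - {"translation": [0, 4, 0], "roll": 0}
    - {"translation": [0, 2, 0], "roll": 0}
    - {"translation": [0, 0, 0], "roll": 0}

```text
clock: 16.75
tcp_pos: [515.8, 258.9, 220.9]
ee_rot: [-0.037, 0.706, 0.037, 0.706]
force: [-0.4, -0.6, -0.3]
width: 0.2
```

Run:
```python
from h import *
st()
for n in('scene','top'):
    p,d=look('m',n); np.save(f'pics/{n}m.npy',d)
    uv,P=cloud(n,d); hsv=cv2.cvtColor(p,cv2.COLOR_BGR2HSV)[uv[:,1],uv[:,0]]
    B=P-SP; c,s=np.cos(PS),np.sin(PS); B=np.c_[c*B[:,0]+s*B[:,1],-s*B[:,0]+c*B[:,1],B[:,2]]
    m=(hsv[:,0]<20)&(hsv[:,1]>120)&(abs(B[:,0])<72)&(B[:,1]<-12)&(B[:,1]>-122)
    A=np.c_[B[m][:,:2],np.ones(m.sum())]; k=np.linalg.lstsq(A,B[m][:,2],rcond=None)[0]; print(n,m.sum(),'slope x,y',k.round(4),'z',B[m][:,2].mean())
    a=np.load(f'pics/{n}0.npy'); i0=cv2.imread(f'pics/{n}0.png')
    diff=cv2.absdiff(i0,p).max(2)
    print({k:(int(diff[r].mean())) for k,r in (dict(valves=np.s_[145:255,207:277],crystal=np.s_[258:290,396:428]) if n=='scene' else dict(valves=np.s_[150:275,378:425],crystal=np.s_[145:168,232:262])).items()})
```

```text
16.75 bin [ -1.1 209.  165.9] F [-0.4 -0.6 -0.3] T [ 0.03  0.02 -0.03] q6 0.23
scene 2902 slope x,y [ 0.0013  0.0003 -0.2861] z -0.296128138641925
{'valves': 6, 'crystal': 6}
top 4167 slope x,y [-0.0007  0.0025  0.1054] z -0.05846298249239775
{'valves': 10, 'crystal': 11}
```

View pics/scene_m.png

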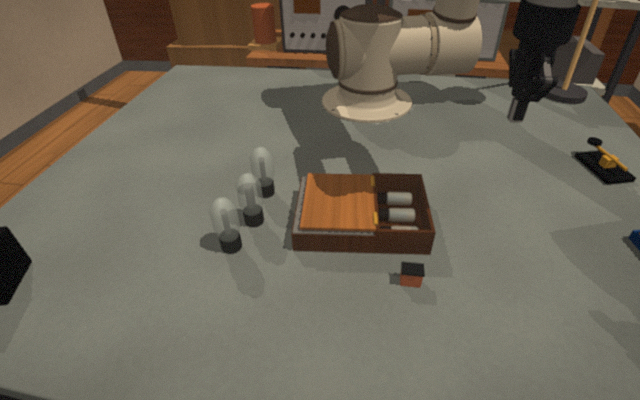

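View pics/top_m.png

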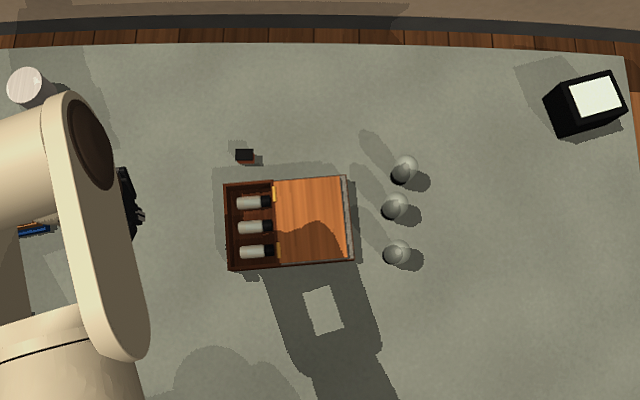

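The lid lies flat on the shelf (slope under 0.003 rad, height 55 mm) and the arm is clear. The valves at (404,170), (395,207) and (397,254) and the crystal at (245,155) have not moved. I'll hand it in.

Run:
```python
from rig import manip
print(manip.finish_job())
```

```text
the job is handed in; nothing more can be done
None
```

The valve bin is fully open: the lid lies flat on the felt shelf, and I handed the job in at about 17 s of the 48 s allowed.

- **How it was pushed:** I kept the fingers shut and pushed the lower corner of the lid's free edge with their outer side, up along its arc and over the spine. Then I pressed the underside down with the fingertips. Because the tool can only point straight down, the first lift was a sideways and upward push on that corner, not a push from directly below. Pushing forces stayed under about 11 N in the readings between moves.
- **Lid at the end:** It met its stop at 54.9 mm (55 expected), and I pressed it with about 15 N before backing off. After the arm withdrew, both cameras showed it flat, sloping less than 0.003 rad and within 0.3 mm of the 55 mm height.
- **Valves and crystal holder:** In both views they stand at the same pixels as at the start, apart from changed shadows.
- **Failed checks:** From upright onwards, my camera measurement of the lid angle was unreliable because it also picked up the bin walls. For that stretch I relied on the pictures and the fingertip position. One move call was refused because it left out "roll", and nothing moved.

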